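# Find the high spot of a handwheel on the truing stand

### The arm

A 7-joint arm with a two-finger parallel gripper is mounted at the origin on the work surface; the furniture and walls round the work are solid. World frame = base frame: x ahead of the robot, y to its left, z up, the work surface at z = 0. Lengths are in mm, angles in degrees, forces in N, time in s.
With the tool pointing down it reaches from about 400 to 850 mm from the base axis. Payload 4.5 kg.
Tool frame: the origin (TCP) lies midway between the tips of the shut fingers; the grasp point (between the pads) lies 19 mm behind it; z points along the fingers, y is the direction in which the jaws open and shut (so a half turn about z gives the same grasp; the last joint's range is limited). The gripper opens to 88 mm and grips with 3 to 60 N. Pads are 18 mm wide; open, the fingers measure 123 mm over their backs; the gripper's body (75 mm by 187 mm) begins 45 mm behind the grasp point.
Start: joints at [69.66, 39.483, -11.15, 89.685, 9.013, 51.709, -12.324], TCP at [236.954, -578.365, 238.743] pointing down, gripper open.
Joint ranges: [-172.22, 172.22], [-26.19, 119.32], [-84.43, 86.54], [7.71, 146.69], [-57.33, 237.33], [2.42, 119.75], [-152.13, 152.13]. Speed limits (degrees/s): [147.25, 147.25, 180, 180, 180, 180, 180].

### API

Orientations are given as [roll, pitch, yaw] about the fixed x, y, z axes, in that order (R = Rz(yaw) Ry(pitch) Rx(roll)).
In Python, from station import sense, capture, camera_params, hand_in gives the robot as it stands.
- The arm moves only by the shell command python3 -m handwheel 'ROWS' [FORCE]. ROWS is JSON, a list of rows, each an object with "dp": the shift along the world's x, y, z in m, a list of three; "delta_rot": the turn, a rotation vector about the world's x, y, z in degrees, a list of three; "jaw": the closure in counts, from 0 (fully open) to 255 (shut). A call has 1 to 20 rows; each row shifts and turns the commanded pose from where the row before left it; what a row does not reach is not made up. A row lasts 1/10 s, in which the tool goes at most 50 mm and 8.59 degrees, less where a joint would pass 70% of its speed; a pose out of reach is approached as far as the arm can. A call with a gripper value outside its range is refused whole. The fingers move at their own pace and stop on an object; FORCE is the grip in N (left out, the last holds). Time passes only in rows, so rows that do not move let the fingers close. It gives the time, the measured TCP pose, the force and the opening at its end, in the units of the state.
- sense(): the state, without advancing time (a new reading comes with each control period).
- capture(name): name is "scene" or "top" or "wrist"; returns (picture, depth): 400x640x3 uint8, blue, green, red; 400x640 float32, mm along the optical axis (not along the pixel's ray), 0 where there is no reading.
- camera_params(name): a dict with "fx", "fy", "cx", "cy" (pixels), "dist" ([k1, k2, p1, p2, k3] as OpenCV has them; the pictures are not rectified), "extrinsics" (4x4, takes a point from world to camera coordinates); the wrist camera has in their place "tool_from_camera" (4x4, takes a point from camera to tool coordinates, whose origin is the TCP and whose axes are the flange's). Camera axes: x right, y down, z forward; pixel columns grow to the right and rows downward; lengths in mm; the calibration is good to about 2 mm. A picture is of the moment at which its call begins: read the wrist's pose just before it. camera_params takes no time and is no camera call.
- hand_in(): hands the job in, once; it reports no verdict.
The state is a dict: "t": time; "qpos": joint angles; "joint_vel": joint speeds; "tau": joint torques, N m; "tool_pos": TCP position; "orientation": TCP orientation; "wrist_force": force on the tool from outside, world axes, zero at the start; "ft_torque": the same for the moment, N m; "finger_gap": opening from 0.0 (shut) to 1.0 (fully open).
Only numpy, scipy, OpenCV 4.12 (cv2) and the standard library are available. Lean on these libraries where they do the work, as an engineer would, in place of code of your own. Each camera call takes 0.05 s, during which the arm holds its last target. There are 200 camera calls.

### The job

The green handwheel on the truing stand has one high spot somewhere on its rim. Slide the sprung pointer in by its red grip until it bears lightly on the rim (2 to 3 N), then turn the wheel slowly by its black handle, feel for the high spot as it rides over the pointer tip, and leave the wheel standing with the crest of the high spot at the tip, the pointer still bearing lightly on it. Do not force the pointer, and leave the other things on the bench alone.

Things in the scene. Friction and masses are not known exactly. Their poses are not given: they have to be found in the camera images.
- stand: the truing stand, fixed to the bench: a grey round iron foot (148 mm across) with an upright spindle, and a rail that runs out from the foot along the stand's +y axis and carries the pointer. Origin: on the bench top, on the spindle's axis.
- axle (a point): the wheel's axis (upright, fixed), at the spindle nut, 68 mm above the bench. The wheel turns about it either way without end, with about 0.06 N m of friction, and stays where it is left (the tip pushes it off only from the steep flanks of the high spot)
- wheel: dark green disc handwheel, radius 80 mm away from the high spot, rim 22 mm thick with a bright steel side, upper face 56 mm above the bench. Origin on its axis, z up; the handle is on its -y axis. The rim has one rounded swelling, 30 mm long along the rim and 3.5 mm proud at its crest; where it lies relative to the handle differs each time; at first it is over 40 mm from the tip
- handle_grip (a point): the wheel's black upright handle (19 to 21 mm in diameter, from 57 to 112 mm above the bench), 62 mm from the wheel's axis; the point lies on its centre line 94 mm above the bench. It spins freely on its pin, so a gripper that holds it need not turn while it leads it round the circle
- carriage_grip (a point): the upright red grip on the blue pointer carriage (12 mm thick along the rail, 26 mm wide, from 56 to 102 mm above the bench); the point lies on its centre line, 84 mm above the bench. The carriage slides along the rail (toward the wheel is the stand's -y; 45 mm of travel), drags with about 9 N, plus 25 N per m/s, and stays where it is left
- touch (a point): fixed point of the stand where the pointer tip first meets the plain rim: 80 mm from the axis on the stand's +y side, 45 mm above the bench. The brass tip stands 52 to 64 mm ahead of the red grip's centre line (the rod is clamped differently each time), begins 4 to 26 mm from the rim, and is sprung: 1.2 N per mm pressed in, from zero. Its friction on the rim is 0.25
- chalk: a flat piece of white tailor's chalk, 40x45x9 mm, a bystander
- sanding_block: a wood and cork sanding block, 63x110x30 mm, a bystander
- thread_red: a spool of red thread, 50 mm across and 60 mm tall, a bystander

How it is judged (in metres and radians):
On the way, in this order (a step that is already met when the one before it is completed fails the run):
1. the pointer tip bears lightly on the plain rim: between 0.8 and 5 N, with the high spot still away from it (contact force between stand and wheel between 0.8 and 5 N and not (y of high_spot in the frame of stand above 0 m and x of high_spot in the frame of stand between -0.012 and 0.012 m)), for 0.3 s.
2. the crest of the high spot stands at the pointer tip, within 7 mm along the rim, and the wheel is still (y of high_spot in the frame of stand above 0 m and x of high_spot in the frame of stand between -0.0052 and 0.0052 m and contact force between stand and wheel above 0.8 N and angular speed of wheel below 0.05 rad/s), for 0.4 s.
At the end, for the whole second after the job is handed in: the wheel stands still with the crest of its high spot within 7 mm (along the rim) of the pointer tip, and the pointer bears on it with 0.8 to 10 N (all of step 2 and contact force between stand and wheel below 10 N); the robot touches nothing.
It fails at once if the pointer is pressed on the rim with more than 10 N (contact force between stand and wheel above 10 N).
It fails at once if the wheel is spun faster than 3 rad/s (angular speed of wheel above 3 rad/s).
It fails at once if the chalk, the sanding block or the red spool is moved by more than 30 mm (distance of any of chalk, sanding_block, thread_red from where it was at the start of the episode above 0.03 m).
It also fails if it takes over 72 s, if anything falls off the work surface, if the arm or the gripper's body presses on something with over 40 N, if the wrist force passes 120 N, or if a joint passes its speed limit or range.

## Working session

There is one attempt and no reset: what is moved stays moved. The work goes in short steps, Python scripts to look and compute and a shell command to move; the robot and the scene stay as the last step left them, time stands still between calls to the robot, and variables do not carry over. Pictures are saved under pics/ and viewed, about 8 in all and at most 12, crops included, and the job is handed in when it is done.

```bash
ls; mkdir -p pics
cat > h.py <<'E'
import numpy as np, cv2
from station import sense, capture, camera_params, hand_in
def ray(cam,uv,z):
    p=camera_params(cam);K=np.array([[p['fx'],0,p['cx']],[0,p['fy'],p['cy']],[0,0,1]])
    n=cv2.undistortPoints(np.array(uv,float).reshape(-1,1,2),K,np.array(p['dist'])).reshape(-1,2)
    T=np.array(p['extrinsics']);R,t=T[:3,:3],T[:3,3];c=-R.T@t
    d=np.c_[n,np.ones(len(n))]@R
    return c+d*((z-c[2])/d[:,2])[:,None]
def blobs(img,lo,hi,minA=30):
    m=cv2.inRange(cv2.cvtColor(img,cv2.COLOR_BGR2HSV),lo,hi)
    n,l,s,c=cv2.connectedComponentsWithStats(m)
    return m,[(s[i],c[i].round(1)) for i in range(1,n) if s[i,4]>minA]
E
python3 - <<'E'
from h import *
s=sense();print(s)
a,_=capture("top");b,_=capture("scene")
cv2.imwrite("pics/top.png",a);cv2.imwrite("pics/scene.png",b)
for n,i in(("top",a),("scene",b)):
    p=camera_params(n);print(p)
E
```

```text
pics
{'t': 0.0, 'qpos': array([ 69.6591198 ,  39.53346521, -11.14685521,  89.74283565,
         9.01347165,  51.70585869, -12.32334285]), 'joint_vel': array([-0.01156086,  0.03346397, -0.00687582, -0.05232498, -0.04259666,
       -0.1026887 ,  0.02018268]), 'tau': array([-3.45416429e-04, -5.27548921e+01, -1.26696389e+00, -1.53424716e+01,
       -5.25908649e-02,  6.67582965e-03,  2.05349984e-04]), 'tool_pos': array([ 236.68018881, -577.80878706,  237.91729359]), 'orientation': array([-1.79900077e+02,  6.02971784e-03,  2.22851309e+01]), 'wrist_force': array([ 0.0790686 , -1.01757766,  0.50553452]), 'ft_torque': array([ 0.02068344, -0.05029265, -0.04779327]), 'finger_gap': 1.0027942272963566}
{'fx': 363.2213760643507, 'fy': 363.2213760643507, 'cx': 323.33619598183026, 'cy': 204.61709527086552, 'dist': array([-0.01849145,  0.        ,  0.        ,  0.        ,  0.        ]), 'extrinsics': array([[ 1.12462507e-03, -9.99964267e-01, -8.37859969e-03,
        -3.15851608e+01],
       [-9.94991698e-01, -2.81501283e-04, -9.99572021e-02,
         4.95771473e+02],
       [ 9.99512717e-02,  8.44905150e-03, -9.94956460e-01,
         9.61802190e+02],
       [ 0.00000000e+00,  0.00000000e+00,  0.00000000e+00,
         1.00000000e+00]])}
{'fx': 369.9552611333344, 'fy': 369.9552611333344, 'cx': 319.90917968675586, 'cy': 199.1413103416176, 'dist': array([0.02686081, 0.        , 0.        , 0.        , 0.        ]), 'extrinsics': array([[-8.94167216e-01, -4.47636744e-01,  9.29165125e-03,
         4.32066998e+02],
       [-3.32926988e-01,  6.50868665e-01, -6.82297297e-01,
         2.46658422e+02],
       [ 2.99373695e-01, -6.13181316e-01, -7.31015776e-01,
         1.10776299e+03],
       [ 0.00000000e+00,  0.00000000e+00,  0.00000000e+00,
         1.00000000e+00]])}
```

View pics/top.png

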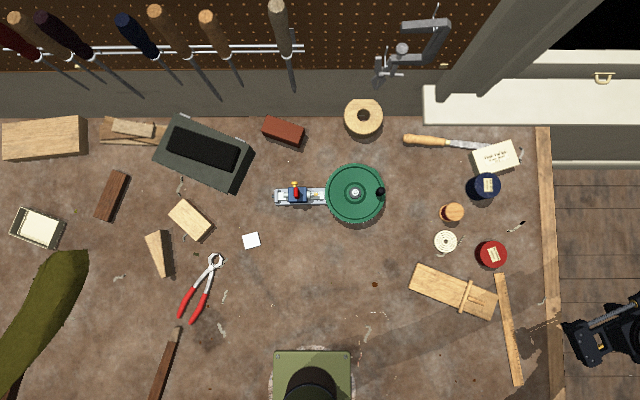

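View pics/scene.png

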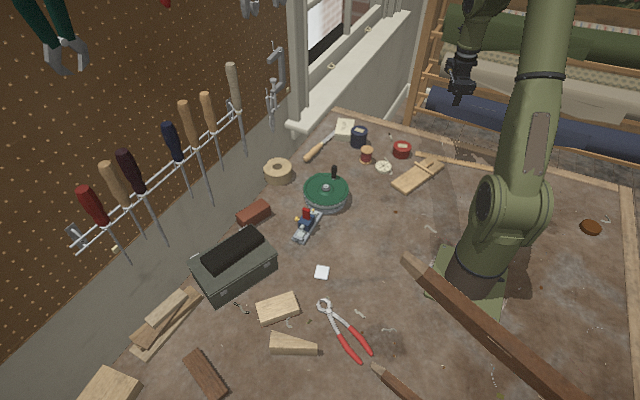

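The top view shows the wheel at about (355,193), the handle at (381,191) and the red grip at (296,190). The rail runs image-left, roughly world +y. The bystanders are well clear of it.

```bash
cat > m.py <<'E'
from h import *
a=cv2.imread("pics/top.png")
m,b=blobs(a[150:235,260:400],(70,80,30),(95,255,255),200);print("green",b)
c=max(cv2.findContours(m,cv2.RETR_EXTERNAL,cv2.CHAIN_APPROX_NONE)[0],key=cv2.contourArea)
h=cv2.convexHull(c);e=cv2.fitEllipse(h);print(e)
ax=ray("top",[[e[0][0]+260,e[0][1]+150]],56)[0];print("axle",ax)
w=ray("top",(h.reshape(-1,2)+[260,150]),56);print("radii",np.hypot(*(w-ax)[:,:2].T).round(1))
for lo,hi in(((0,120,60),(8,255,255)),((172,120,60),(180,255,255)),((105,60,40),(125,255,255)),((15,120,80),(32,255,255))):
    _,b=blobs(a[150:235,260:400],lo,hi,6);print(lo,b)
_,b=blobs(a[175:205,370:390],(0,0,0),(180,255,45),10);print("black",b)
for s,cc in b: print(ray("top",[cc+[370,175]],105))
big=cv2.resize(a[150:235,260:400],None,fx=5.7,fy=5.7,interpolation=cv2.INTER_CUBIC);cv2.imwrite("pics/crop.png",big)
E
python3 m.py
```

```text
green [(array([  65,   13,   60,   60, 2649], dtype=int32), array([94. , 42.8]))]
((94.61133575439453, 42.750457763671875), (59.594879150390625, 60.2108039855957), 66.34578704833984)
axle [ 524.11810186 -113.92808985   56.        ]
radii [79.8 79.7 79.5 82.6 81.7 79.6 78.7 77.4 78.9 79.2 79.  78.3 78.3 78.8
 78.6 78.8 79.2 79.4 79.7 79.7 79.3 78.9 79.6 79.  79.5 79.3 79.3 79.5
 79.9]
(0, 120, 60) [(array([34, 37,  4, 10, 36], dtype=int32), array([35.5, 41.7]))]
(172, 120, 60) []
(105, 60, 40) [(array([ 28,  37,  19,  16, 203], dtype=int32), array([37.1, 44.6]))]
(15, 120, 80) [(array([31, 31,  7,  6, 31], dtype=int32), array([34. , 33.1]))]
black [(array([ 6, 12,  9, 10, 58], dtype=int32), array([ 9.9, 16.4]))]
[[ 520.98830976 -173.34409397  105.        ]]
```

View pics/crop.png

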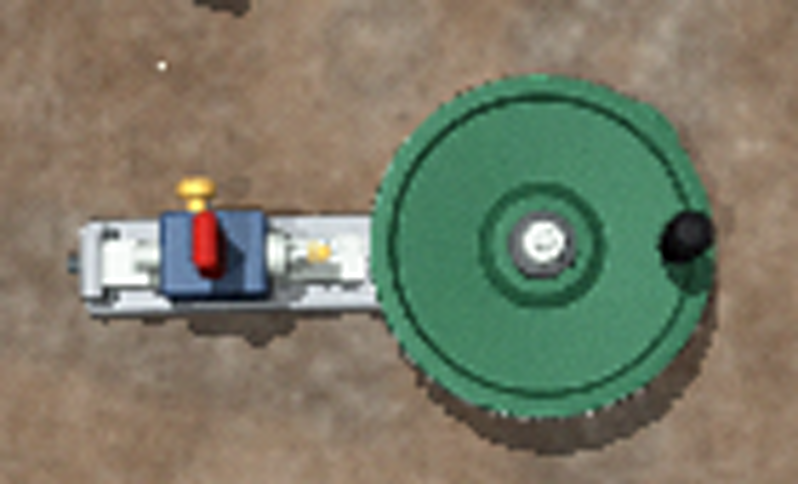

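```bash
python3 -c "
from h import *
print(camera_params('wrist'))
r=ray('top',[[295.5,191.7]],90);print('red',r);print('blue',ray('top',[[297.1,194.6]],50))"
python3 -m handwheel '[{"dp":[0.014,0.034,0.005],"delta_rot":[0,0,-1.4],"jaw":0},{"dp":[0.014,0.034,0.005],"delta_rot":[0,0,-1.4],"jaw":0},{"dp":[0.014,0.034,0.005],"delta_rot":[0,0,-1.4],"jaw":0},{"dp":[0.014,0.034,0.005],"delta_rot":[0,0,-1.4],"jaw":0},{"dp":[0.014,0.034,0.005],"delta_rot":[0,0,-1.4],"jaw":0},{"dp":[0.014,0.034,0.005],"delta_rot":[0,0,-1.4],"jaw":0},{"dp":[0.014,0.034,0.005],"delta_rot":[0,0,-1.4],"jaw":0},{"dp":[0.014,0.034,0.005],"delta_rot":[0,0,-1.4],"jaw":0},{"dp":[0.014,0.034,0.005],"delta_rot":[0,0,-1.4],"jaw":0},{"dp":[0.014,0.034,0.005],"delta_rot":[0,0,-1.4],"jaw":0},{"dp":[0.014,0.034,0.005],"delta_rot":[0,0,-1.4],"jaw":0},{"dp":[0.014,0.034,0.005],"delta_rot":[0,0,-1.4],"jaw":0},{"dp":[0.014,0.034,0.005],"delta_rot":[0,0,-1.4],"jaw":0},{"dp":[0.014,0.034,0.005],"delta_rot":[0,0,-1.4],"jaw":0},{"dp":[0.014,0.034,0.005],"delta_rot":[0,0,-1.4],"jaw":0},{"dp":[0.014,0.034,0.005],"delta_rot":[0,0,-1.3],"jaw":0}]' 20
python3 - <<'E'
from h import *
s=sense();print(s['tool_pos'],s['orientation'],s['wrist_force'])
a,d=capture("wrist");cv2.imwrite("pics/w1.png",a);np.savez("w1",p=s['tool_pos'],o=s['orientation'],d=d)
E
```

```text
{'fx': 308.02469847475606, 'fy': 308.02469847475606, 'cx': 318.6086112024382, 'cy': 199.22288456463647, 'dist': array([-0.0440415,  0.       ,  0.       ,  0.       ,  0.       ]), 'tool_from_camera': array([[-9.75818194e-05, -9.49774643e-01, -3.12934688e-01,
         8.12502120e+01],
       [ 9.99999790e-01, -2.93242582e-04,  5.78179975e-04,
         8.79403306e-03],
       [-6.40906455e-04, -3.12934566e-01,  9.49774472e-01,
        -1.46240833e+02],
       [ 0.00000000e+00,  0.00000000e+00,  0.00000000e+00,
         1.00000000e+00]])}
red [[522.27222951  39.13189767  90.        ]]
blue [[519.96520621  38.24655174  50.        ]]
t: 1.7
tool_pos: [461.0, -32.9, 318.8]
orientation: [180.0, 0.0, -0.1]
wrist_force: [0.4, -0.7, 0.7]
finger_gap: 1.0
[461.04610023 -32.91804897 318.77538454] [ 1.79987962e+02  3.26373695e-02 -7.42997966e-02] [ 0.40699094 -0.65178344  0.68482425]
```

View pics/w1.png

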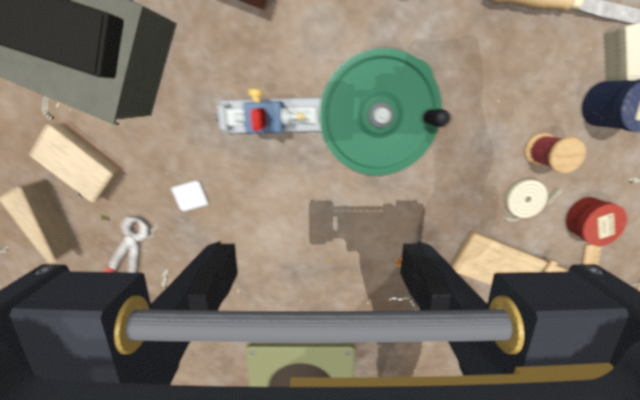

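The wrist view shows the wheel at (381,111), the red grip at (258,118), the handle at (436,117) and a slight bulge at about (430,72).

```bash
cat >> h.py <<'E'
from scipy.spatial.transform import Rotation as Ro
def wray(uv,z,pos,ori):
    p=camera_params('wrist');K=np.array([[p['fx'],0,p['cx']],[0,p['fy'],p['cy']],[0,0,1]])
    n=cv2.undistortPoints(np.array(uv,float).reshape(-1,1,2),K,np.array(p['dist'])).reshape(-1,2)
    R=Ro.from_euler('xyz',ori,degrees=True).as_matrix();T=np.array(p['tool_from_camera'])
    c=pos+R@T[:3,3];d=np.c_[n,np.ones(len(n))]@(R@T[:3,:3]).T
    return c+d*((z-c[2])/d[:,2])[:,None]
def wheelfit(m,f):
    c=max(cv2.findContours(m,cv2.RETR_EXTERNAL,cv2.CHAIN_APPROX_NONE)[0],key=cv2.contourArea)
    q=f(c.reshape(-1,2)+.0)[:,:2]
    k=np.ones(len(q),bool)
    for _ in range(8):
        A=np.c_[2*q[k],np.ones(k.sum())];x=np.linalg.lstsq(A,(q[k]**2).sum(1),rcond=None)[0]
        r=np.hypot(*(q-x[:2]).T);R=np.sqrt(x[2]+x[:2]@x[:2]);k=abs(r-R)<1.2
    an=np.degrees(np.arctan2(*(q-x[:2]).T[::-1]))
    return x[:2],R,an,r-R
E
python3 - <<'E'
from h import *
a=cv2.imread("pics/w1.png");z=np.load("w1.npz");f=lambda h:lambda uv:wray(uv,h,z['p'],z['o'])
m,b=blobs(a,(70,80,30),(95,255,255),2000);print(b)
x,R,an,dr=wheelfit(m,f(56));print("axle",x,R)
for t in range(-180,180,10):
    k=(an>=t)&(an<t+10)
    if k.any(): print(t+5,dr[k].mean().round(1),end='; ')
for n,lo,hi,h in(("red",(0,120,60),(8,255,255),95),("blue",(105,60,40),(125,255,255),50),("knob",(15,120,80),(32,255,255),50)):
    for s,c in blobs(a[80:150,200:330],lo,hi,15)[1]: print(n,s,f(h)([c+[200,80]]))
for s,c in blobs(a[100:135,415:455],(0,0,0),(180,255,45),10)[1]: print("handle",s,f(105)([c+[415,100]]))
# rail: low-sat bright region
_,b=blobs(a[85:145,205:322],(0,0,120),(180,60,255),10);print(b)
E
```

```text
[(array([  321,    49,   120,   126, 11011], dtype=int32), array([379.5, 111. ]))]
axle [ 521.32263559 -112.8683965 ] 76.7755092120107
-175 0.6; -165 0.1; -155 -0.4; -145 -0.5; -135 -0.5; -125 -0.5; -115 -0.6; -105 -1.4; -95 -13.8; -85 -10.5; -75 -0.0; -65 0.5; -55 1.1; -45 4.4; -35 3.7; -25 2.1; -15 2.2; -5 2.1; 5 1.9; 15 1.0; 25 0.3; 35 0.2; 45 0.0; 55 -0.4; 65 -0.3; 75 -0.5; 85 -0.7; 95 -0.4; 105 -0.4; 115 -0.0; 125 0.3; 135 0.5; 145 0.4; 155 0.4; 165 0.6; 175 1.0; red [ 53  30  11  20 186] [[519.52121347  37.37251231  95.        ]]
blue [ 45  22  38  31 560] [[520.62211701  33.11624356  50.        ]]
knob [51 11 10  9 58] [[547.56297941  47.24183743  50.        ]]
handle [  9  10  18  16 178] [[ 521.46666935 -162.85696796  105.        ]]
[(array([   0,    0,  117,   60, 5249], dtype=int32), array([55.9, 31.6]))]
```

```bash
python3 -m handwheel '[{"dp":[0.0075,0.009,-0.023],"delta_rot":[0,0,0],"jaw":100},{"dp":[0.0075,0.009,-0.023],"delta_rot":[0,0,0],"jaw":100},{"dp":[0.0075,0.009,-0.023],"delta_rot":[0,0,0],"jaw":100},{"dp":[0.0075,0.009,-0.023],"delta_rot":[0,0,0],"jaw":100},{"dp":[0.0075,0.009,-0.023],"delta_rot":[0,0,0],"jaw":100},{"dp":[0.0075,0.009,-0.023],"delta_rot":[0,0,0],"jaw":100},{"dp":[0.0075,0.009,-0.023],"delta_rot":[0,0,0],"jaw":100},{"dp":[0.0075,0.009,-0.023],"delta_rot":[0,0,0],"jaw":100},{"dp":[0,0,0],"delta_rot":[0,0,0],"jaw":100},{"dp":[0,0,0],"delta_rot":[0,0,0],"jaw":100}]' 20
python3 - <<'E'
from h import *
s=sense();print(s['tool_pos'],s['orientation'],s['wrist_force'])
a,d=capture("wrist");cv2.imwrite("pics/w2.png",a);np.savez("w2",p=s['tool_pos'],o=s['orientation'],d=d)
E
```

```text
t: 2.75
tool_pos: [520.4, 37.2, 134.7]
orientation: [180.0, 0.1, -0.0]
wrist_force: [-0.1, 0.5, 0.8]
finger_gap: 0.607
[520.36949365  37.22606948 134.66222192] [ 1.79966662e+02  8.63813798e-02 -1.32552464e-02] [-0.12110095  0.48012279  0.75774279]
```

View pics/w2.png

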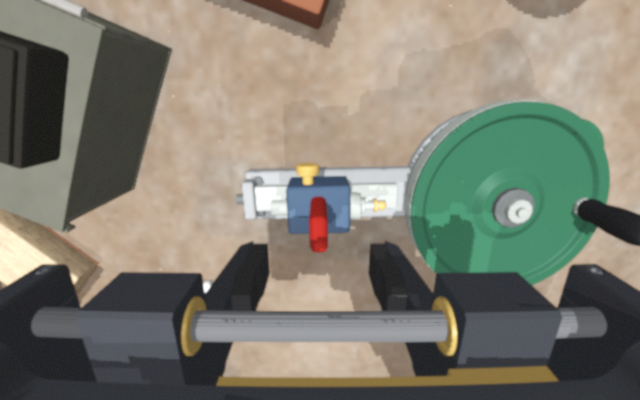

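The close view shows the red grip from (318,200) up to its top at (319,240), central between the fingers. The brass tip is at about (380,206), with its end near 388, and the rim edge at about (411,206). The rail lies almost along world y.

Run:
```python
from h import *
a=cv2.imread("pics/w2.png");z=np.load("w2.npz");f=lambda uv,h:wray(uv,h,z['p'],z['o']).round(1)
m,b=blobs(a[150:260,240:420],(0,120,60),(8,255,255),50);print(b)
ys,xs=np.nonzero(m);
for r in (200,215,230,240,248):
    k=ys+150==r; print(r,xs[k].min()+240,xs[k].max()+240)
print("red top",f([[318.5,241]],102))
_,b=blobs(a[150:260,240:420],(15,100,80),(32,255,255),8);print(b)
for s,c in b: print(f([c+[240,150]],45), f([[s[0]+s[2]+240,c[1]+150]],45))
print("rail",f([[245,170],[408,167.5],[245,219],[408,216]],18))
print("nut",f([[519,212]],70),"handle base",f([[584,208]],58))
m,_=blobs(a,(70,80,30),(95,255,255),2000)
x,R,an,dr=wheelfit(m,lambda u:wray(u,56,z['p'],z['o']));print("axle",x,R)
for t in range(-180,180,10):
    k=(an>=t)&(an<t+10)
    if k.any(): print(t+5,dr[k].mean().round(1),end='; ')
```

```text
[(array([ 69,  48,  19,  55, 835], dtype=int32), array([78.1, 76.4]))]
200 313 323
215 311 325
230 311 326
240 310 326
248 311 326
red top [[514.5  37.1 102. ]]
[(array([ 56,  13,  23,  22, 357], dtype=int32), array([67.2, 21.8])), (array([134,  50,   3,   4,   9], dtype=int32), array([135.1,  51.4])), (array([140,  52,   5,   7,  20], dtype=int32), array([142.6,  54.6]))]
[[546.5  45.9  45. ]] [[546.5  36.6  45. ]]
[[521.9  -8.8  45. ]] [[521.9 -10.3  45. ]]
[[519.2 -15.   45. ]] [[519.2 -17.   45. ]]
rail [[541.8 101.2  18. ]
 [544.  -41.1  18. ]
 [495.8 104.7  18. ]
 [498.6 -45.2  18. ]]
nut [[ 521.9 -112.6   70. ]] handle base [[ 520.6 -174.9   58. ]]
axle [ 522.19846646 -113.7248061 ] 78.04387361813173
-175 -17.6; -165 -14.6; -155 -1.1; -145 1.7; -135 1.8; -125 2.1; -115 2.1; -105 -2.7; -95 -21.3; -85 -8.9; -75 1.9; -65 1.5; -55 1.9; -45 4.4; -35 2.3; -25 0.5; -15 0.2; -5 -0.2; 5 -0.3; 15 -0.1; 25 -0.1; 35 -0.0; 45 -0.1; 55 0.1; 65 0.1; 75 0.1; 85 0.1; 95 -0.2; 105 0.0; 115 0.0; 125 -0.0; 135 0.4; 145 -4.9; 155 -12.0; 165 -15.7; 175 -17.7;
```

```bash
python3 -m handwheel '[{"dp":[0,0,-0.014],"delta_rot":[0,0,0],"jaw":100},{"dp":[0,0,-0.014],"delta_rot":[0,0,0],"jaw":100},{"dp":[0,0,-0.014],"delta_rot":[0,0,0],"jaw":100},{"dp":[0,0,-0.014],"delta_rot":[0,0,0],"jaw":100},{"dp":[0,0,-0.013],"delta_rot":[0,0,0],"jaw":100},{"dp":[0,0,0],"delta_rot":[0,0,0],"jaw":100}]' 20
python3 -m handwheel '[{"dp":[0,0,0],"delta_rot":[0,0,0],"jaw":255},{"dp":[0,0,0],"delta_rot":[0,0,0],"jaw":255},{"dp":[0,0,0],"delta_rot":[0,0,0],"jaw":255},{"dp":[0,0,0],"delta_rot":[0,0,0],"jaw":255},{"dp":[0,0,0],"delta_rot":[0,0,0],"jaw":255},{"dp":[0,0,0],"delta_rot":[0,0,0],"jaw":255},{"dp":[0,0,0],"delta_rot":[0,0,0],"jaw":255},{"dp":[0,0,0],"delta_rot":[0,0,0],"jaw":255}]' 25
python3 - <<'E'
from h import *
s=sense();print(s['tool_pos'],s['wrist_force'])
a,d=capture("wrist");cv2.imwrite("pics/w3.png",a[100:300,200:520]);np.savez("w3",p=s['tool_pos'],o=s['orientation'],a=a)
E
```

```text
t: 3.4
tool_pos: [520.3, 37.0, 65.3]
orientation: [180.0, 0.1, -0.1]
wrist_force: [0.4, 0.2, 0.1]
finger_gap: 0.603
t: 4.2
tool_pos: [521.1, 37.6, 65.9]
orientation: [180.0, -0.0, 0.0]
wrist_force: [0.0, -0.5, 4.2]
finger_gap: 0.139
[521.06027319  37.62631671  65.89112684] [ 0.02112231 -0.48442026  4.19963083]
```

View pics/w3.png

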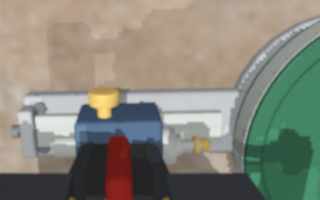

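The grasp holds: the opening is 12 mm. The tip is at crop (210,145) and the rim at (236,145), a gap of about 14 mm.

```bash
python3 -m handwheel '[{"dp":[0,-0.001,0],"delta_rot":[0,0,0],"jaw":255},{"dp":[0,-0.001,0],"delta_rot":[0,0,0],"jaw":255},{"dp":[0,-0.001,0],"delta_rot":[0,0,0],"jaw":255},{"dp":[0,-0.001,0],"delta_rot":[0,0,0],"jaw":255}]' 35
python3 -m handwheel '[{"dp":[0,-0.001,0],"delta_rot":[0,0,0],"jaw":255},{"dp":[0,-0.001,0],"delta_rot":[0,0,0],"jaw":255}]'
python3 -m handwheel '[{"dp":[0,-0.001,0],"delta_rot":[0,0,0],"jaw":255},{"dp":[0,-0.001,0],"delta_rot":[0,0,0],"jaw":255}]'
python3 -m handwheel '[{"dp":[0,-0.001,0],"delta_rot":[0,0,0],"jaw":255},{"dp":[0,-0.001,0],"delta_rot":[0,0,0],"jaw":255}]'
python3 -m handwheel '[{"dp":[0,-0.001,0],"delta_rot":[0,0,0],"jaw":255}]'
python3 -c "
from h import *
s=sense()
a,d=capture('wrist');cv2.imwrite('pics/w4.png',cv2.resize(a[200:280,330:490],None,fx=4,fy=4,interpolation=2));print(s['tool_pos'])"
```

```text
t: 4.65
tool_pos: [521.1, 37.5, 65.9]
orientation: [-179.7, -0.0, 0.2]
wrist_force: [-0.7, 8.8, 4.3]
finger_gap: 0.131
t: 4.85
tool_pos: [521.1, 35.9, 65.9]
orientation: [-179.7, -0.1, 0.2]
wrist_force: [-1.4, 9.6, 4.6]
finger_gap: 0.136
t: 5.05
tool_pos: [521.2, 34.0, 65.9]
orientation: [-179.7, -0.1, 0.2]
wrist_force: [-0.7, 9.8, 5.3]
finger_gap: 0.13
t: 5.25
tool_pos: [521.2, 32.0, 65.9]
orientation: [-179.7, -0.1, 0.2]
wrist_force: [-0.9, 8.9, 4.1]
finger_gap: 0.132
t: 5.35
tool_pos: [521.2, 31.0, 65.9]
orientation: [-179.7, -0.1, 0.2]
wrist_force: [-0.6, 9.0, 3.4]
finger_gap: 0.132
[521.22835861  30.97941628  65.90405184]
```

View pics/w4.png

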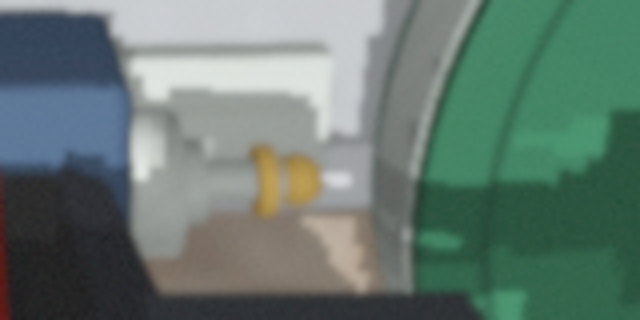

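The brass tip ends at crop x≈322 to 350 and the rim at tip height is near 395, so 6–9 mm remain. Next I continue slowly and watch Fy.

```bash
python3 -m handwheel '[{"dp":[0,-0.001,0],"delta_rot":[0,0,0],"jaw":255},{"dp":[0,-0.001,0],"delta_rot":[0,0,0],"jaw":255},{"dp":[0,-0.001,0],"delta_rot":[0,0,0],"jaw":255}]'|sed -n '2p;4p'
python3 -m handwheel '[{"dp":[0,-0.001,0],"delta_rot":[0,0,0],"jaw":255}]'|sed -n '2p;4p'
python3 -m handwheel '[{"dp":[0,-0.001,0],"delta_rot":[0,0,0],"jaw":255}]'|sed -n '2p;4p'
python3 -m handwheel '[{"dp":[0,-0.001,0],"delta_rot":[0,0,0],"jaw":255}]'|sed -n '2p;4p'
python3 -m handwheel '[{"dp":[0,-0.0005,0],"delta_rot":[0,0,0],"jaw":255}]'|sed -n '2p;4p'
python3 -m handwheel '[{"dp":[0,-0.0005,0],"delta_rot":[0,0,0],"jaw":255}]'|sed -n '2p;4p'
```

```text
tool_pos: [521.3, 28.0, 65.9]
wrist_force: [-0.9, 10.2, 5.2]
tool_pos: [521.3, 27.0, 65.9]
wrist_force: [-1.0, 9.4, 4.4]
tool_pos: [521.4, 26.0, 65.9]
wrist_force: [-0.8, 9.0, 3.7]
tool_pos: [521.4, 25.0, 65.9]
wrist_force: [-0.9, 8.9, 4.3]
tool_pos: [521.4, 24.4, 65.9]
wrist_force: [-1.6, 8.3, 5.2]
tool_pos: [521.4, 23.9, 65.9]
wrist_force: [-0.6, 8.7, 4.9]
```

```bash
for i in 1; do :; done
python3 -m handwheel '[{"dp":[0,-0.0005,0],"delta_rot":[0,0,0],"jaw":255}]'|sed -n '2p;4p'
python3 -m handwheel '[{"dp":[0,-0.0005,0],"delta_rot":[0,0,0],"jaw":255}]'|sed -n '2p;4p'
python3 -m handwheel '[{"dp":[0,-0.0005,0],"delta_rot":[0,0,0],"jaw":255}]'|sed -n '2p;4p'
python3 -m handwheel '[{"dp":[0,-0.0005,0],"delta_rot":[0,0,0],"jaw":255}]'|sed -n '2p;4p'
python3 -c "
from h import *
s=sense()
a,d=capture('wrist');cv2.imwrite('pics/w5.png',cv2.resize(a[200:280,330:490],None,fx=4,fy=4,interpolation=2));print(s['tool_pos'])"
```

```text
tool_pos: [521.4, 23.4, 65.9]
wrist_force: [-1.5, 9.4, 4.1]
tool_pos: [521.4, 22.9, 65.9]
wrist_force: [0.1, 9.6, 4.6]
tool_pos: [521.4, 22.5, 65.9]
wrist_force: [-0.4, 8.6, 4.4]
tool_pos: [521.4, 21.9, 65.9]
wrist_force: [-1.1, 9.5, 4.4]
[521.44422714  21.94867925  65.92497438]
```

View pics/w5.png

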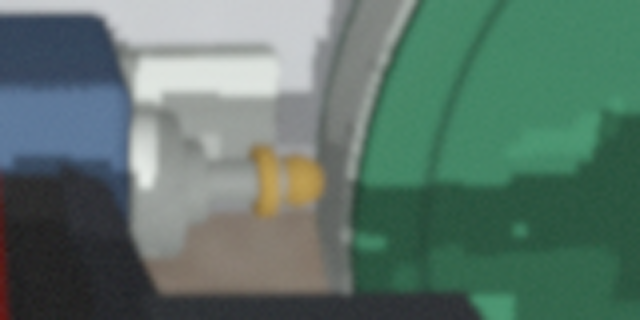

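The tip end is at crop 325 and the rim about 335, so roughly 1.5 mm is left. The camera rides with the carriage, so brass movement in the picture shows spring compression. I'll use that together with Fy.

```bash
cat > br.py <<'E'
from h import *
s=sense();L=[]
for _ in range(1):
    a,_d=capture('wrist');m,b=blobs(a[225:262,385:425],(15,100,60),(32,255,255),15)
    h=cv2.cvtColor(a[225:262,385:425],cv2.COLOR_BGR2HSV);w=m/255.*1
    L.append((np.nonzero(w)[1].mean()+385,w.sum()))
print('Y %.2f Fy %.1f brass %.2f area %d'%(s['tool_pos'][1],s['wrist_force'][1],*L[0]))
E
python3 br.py
python3 -m handwheel '[{"dp":[0,-0.0005,0],"delta_rot":[0,0,0],"jaw":255}]'>/dev/null;python3 br.py
python3 -m handwheel '[{"dp":[0,-0.0005,0],"delta_rot":[0,0,0],"jaw":255}]'>/dev/null;python3 br.py
python3 -m handwheel '[{"dp":[0,-0.0005,0],"delta_rot":[0,0,0],"jaw":255}]'>/dev/null;python3 br.py
python3 -m handwheel '[{"dp":[0,-0.0005,0],"delta_rot":[0,0,0],"jaw":255}]'>/dev/null;python3 br.py
python3 -m handwheel '[{"dp":[0,-0.0005,0],"delta_rot":[0,0,0],"jaw":255}]'>/dev/null;python3 br.py
```

```text
Y 21.82 Fy 9.0 brass 401.09 area 159
Y 21.48 Fy 8.1 brass 401.09 area 160
Y 20.98 Fy 9.1 brass 401.26 area 161
Y 20.48 Fy 9.6 brass 401.11 area 157
Y 19.99 Fy 9.7 brass 400.99 area 164
Y 19.62 Fy 9.7 brass 400.56 area 161
```

```bash
python3 -m handwheel '[{"dp":[0,-0.0005,0],"delta_rot":[0,0,0],"jaw":255}]'>/dev/null;python3 br.py
python3 -m handwheel '[{"dp":[0,-0.0005,0],"delta_rot":[0,0,0],"jaw":255}]'>/dev/null;python3 br.py
python3 -m handwheel '[{"dp":[0,-0.0005,0],"delta_rot":[0,0,0],"jaw":255}]'>/dev/null;python3 br.py
```

```text
Y 19.27 Fy 9.9 brass 400.02 area 157
Y 18.93 Fy 10.3 brass 399.64 area 159
Y 18.59 Fy 10.8 brass 398.99 area 156
```

Brass shift and Fy agree: about 1.2 mm pressed in, 1.5 N. Next, about 0.8 mm more.

```bash
python3 -m handwheel '[{"dp":[0,-0.0005,0],"delta_rot":[0,0,0],"jaw":255},{"dp":[0,-0.0005,0],"delta_rot":[0,0,0],"jaw":255}]'>/dev/null;python3 br.py
python3 -m handwheel '[{"dp":[0,0,0],"delta_rot":[0,0,0],"jaw":255},{"dp":[0,0,0],"delta_rot":[0,0,0],"jaw":255},{"dp":[0,0,0],"delta_rot":[0,0,0],"jaw":255}]'>/dev/null;python3 br.py
```

```text
Y 17.91 Fy 11.6 brass 398.02 area 159
Y 17.90 Fy 11.5 brass 397.87 area 160
```

```bash
python3 -m handwheel '[{"dp":[0,0.001,0],"delta_rot":[0,0,0],"jaw":255},{"dp":[0,0.001,0],"delta_rot":[0,0,0],"jaw":255},{"dp":[0,0.001,0],"delta_rot":[0,0,0],"jaw":255},{"dp":[0,0.001,0],"delta_rot":[0,0,0],"jaw":255}]';python3 br.py
python3 -m handwheel '[{"dp":[0,0,0],"delta_rot":[0,0,0],"jaw":100},{"dp":[0,0,0],"delta_rot":[0,0,0],"jaw":100},{"dp":[0,0,0],"delta_rot":[0,0,0],"jaw":100},{"dp":[0,0,0],"delta_rot":[0,0,0],"jaw":100},{"dp":[0,0,0],"delta_rot":[0,0,0],"jaw":100},{"dp":[0,0,0],"delta_rot":[0,0,0],"jaw":100}]';python3 br.py
python3 -m handwheel '[{"dp":[0,0,0.015],"delta_rot":[0,0,0],"jaw":100},{"dp":[0,0,0.015],"delta_rot":[0,0,0],"jaw":100},{"dp":[0,0,0.02],"delta_rot":[0,0,0],"jaw":100},{"dp":[0,0,0.02],"delta_rot":[0,0,0],"jaw":100},{"dp":[0,0,0.02],"delta_rot":[0,0,0],"jaw":100},{"dp":[0,-0.025,0],"delta_rot":[0,0,0],"jaw":100},{"dp":[0,-0.025,0],"delta_rot":[0,0,0],"jaw":100},{"dp":[0,-0.025,0],"delta_rot":[0,0,0],"jaw":100},{"dp":[0,-0.025,0],"delta_rot":[0,0,0],"jaw":100},{"dp":[0,-0.025,0],"delta_rot":[0,0,0],"jaw":100},{"dp":[0,-0.025,0],"delta_rot":[0,0,0],"jaw":100},{"dp":[0,-0.025,0],"delta_rot":[0,0,0],"jaw":100},{"dp":[0,-0.018,0],"delta_rot":[0,0,0],"jaw":100},{"dp":[0,0,0],"delta_rot":[0,0,0],"jaw":100},{"dp":[0,0,0],"delta_rot":[0,0,0],"jaw":100}]'
python3 - <<'E'
from h import *
s=sense()
a,d=capture("wrist");cv2.imwrite("pics/w6.png",a);np.savez("w6",p=s['tool_pos'],o=s['orientation'],a=a)
E
```

```text
t: 8.9
tool_pos: [521.5, 17.9, 65.9]
orientation: [-179.9, -0.1, 0.1]
wrist_force: [0.2, 3.9, 4.5]
finger_gap: 0.13
Y 17.91 Fy 3.9 brass 397.97 area 159
t: 9.55
tool_pos: [520.9, 16.4, 65.7]
orientation: [180.0, 0.0, -0.0]
wrist_force: [-0.0, 0.6, 0.5]
finger_gap: 0.607
Y 16.41 Fy 0.6 brass 397.18 area 120
t: 11.1
tool_pos: [520.8, -175.7, 155.7]
orientation: [-180.0, 0.0, -0.0]
wrist_force: [-0.5, 0.6, 0.8]
finger_gap: 0.608
```

View pics/w6.png

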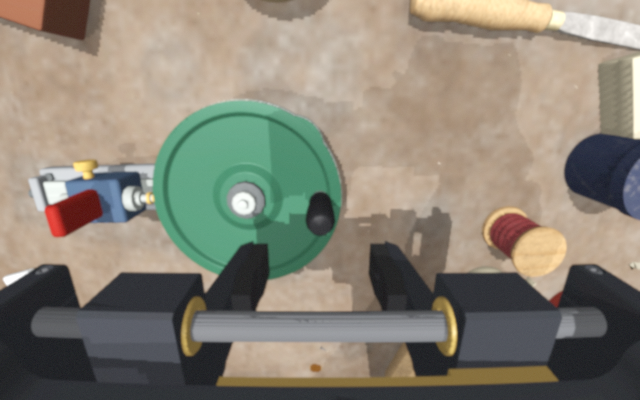

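The handle is at (320,222), midway between the fingers, and the pointer is on the rim at (155,198). I'll compute the handle and the bulge angle.

Run:
```python
from h import *
z=np.load("w6.npz");a=z['a'];f=lambda uv,h:wray(uv,h,z['p'],z['o'])
print("handle top",f([[320,222]],112),"base",f([[318.5,198]],60),"nut",f([[244,202]],70))
m,_=blobs(a[:270],(70,80,30),(95,255,255),2000)
m=cv2.morphologyEx(m,cv2.MORPH_CLOSE,np.ones((7,7)))
c=max(cv2.findContours(m,cv2.RETR_EXTERNAL,cv2.CHAIN_APPROX_NONE)[0],key=cv2.contourArea)
q=f(c.reshape(-1,2)+0.,56)[:,:2]-[522,-113];r=np.hypot(*q.T);an=np.degrees(np.arctan2(q[:,1],q[:,0]))
for t in range(-180,180,5):
    k=(an>=t)&(an<t+5)
    if k.any(): print(t+2.5,r[k].mean().round(1),end='; ')
```

```text
handle top [[ 523.6071851  -176.77919756  112.        ]] base [[ 523.50629636 -175.77690519   60.        ]] nut [[ 523.45287691 -116.39706576   70.        ]]
-177.5 41.6; -172.5 42.4; -167.5 53.8; -162.5 60.3; -157.5 59.8; -152.5 76.5; -147.5 80.4; -142.5 80.3; -137.5 80.2; -132.5 80.1; -127.5 80.3; -122.5 80.3; -117.5 80.5; -112.5 80.5; -107.5 80.2; -102.5 80.3; -97.5 80.3; -92.5 80.8; -87.5 80.9; -82.5 80.5; -77.5 80.4; -72.5 80.2; -67.5 80.2; -62.5 80.3; -57.5 80.2; -52.5 81.2; -47.5 83.0; -42.5 83.1; -37.5 81.6; -32.5 79.6; -27.5 78.9; -22.5 78.6; -17.5 78.1; -12.5 78.0; -7.5 77.7; -2.5 77.7; 2.5 77.4; 7.5 77.2; 12.5 77.1; 17.5 77.1; 22.5 77.0; 27.5 77.1; 32.5 76.9; 37.5 76.9; 42.5 76.8; 47.5 76.7; 52.5 76.6; 57.5 76.6; 62.5 76.6; 67.5 76.7; 72.5 76.4; 77.5 76.2; 82.5 76.8; 87.5 76.2; 92.5 76.8; 97.5 77.0; 102.5 77.3; 107.5 76.8; 112.5 76.8; 117.5 76.9; 122.5 77.1; 127.5 77.2; 132.5 77.4; 137.5 77.4; 142.5 77.4; 147.5 79.0; 152.5 76.7; 157.5 73.7; 162.5 65.8; 167.5 52.4; 172.5 44.9; 177.5 42.2;
```

```bash
python3 -m handwheel '[{"dp":[0.002,0,-0.016],"delta_rot":[0,0,0],"jaw":100},{"dp":[0,0,-0.016],"delta_rot":[0,0,0],"jaw":100},{"dp":[0,0,-0.016],"delta_rot":[0,0,0],"jaw":100},{"dp":[0,0,-0.016],"delta_rot":[0,0,0],"jaw":100},{"dp":[0,0,-0.016],"delta_rot":[0,0,0],"jaw":100},{"dp":[0,0,0],"delta_rot":[0,0,0],"jaw":100}]'|sed -n '2p;4p'
python3 -m handwheel '[{"dp":[0,0,0],"delta_rot":[0,0,0],"jaw":255},{"dp":[0,0,0],"delta_rot":[0,0,0],"jaw":255},{"dp":[0,0,0],"delta_rot":[0,0,0],"jaw":255},{"dp":[0,0,0],"delta_rot":[0,0,0],"jaw":255},{"dp":[0,0,0],"delta_rot":[0,0,0],"jaw":255},{"dp":[0,0,0],"delta_rot":[0,0,0],"jaw":255},{"dp":[0,0,0],"delta_rot":[0,0,0],"jaw":255}]' 20
python3 -c "
import numpy as np
for t in range(-90,60,3):
    f=np.radians(t+1.5);print(t,(-3.246*np.sin(f)).round(1),(3.246*np.cos(f)).round(1),end=' | ')"
```

```text
tool_pos: [521.9, -173.9, 74.1]
wrist_force: [-0.2, 0.2, 0.4]
t: 12.45
tool_pos: [523.2, -176.9, 76.2]
orientation: [180.0, -0.0, -0.0]
wrist_force: [0.3, -1.2, 4.1]
finger_gap: 0.211
-90 3.2 0.1 | -87 3.2 0.3 | -84 3.2 0.4 | -81 3.2 0.6 | -78 3.2 0.8 | -75 3.1 0.9 | -72 3.1 1.1 | -69 3.0 1.2 | -66 2.9 1.4 | -63 2.9 1.5 | -60 2.8 1.7 | -57 2.7 1.8 | -54 2.6 2.0 | -51 2.5 2.1 | -48 2.4 2.2 | -45 2.2 2.4 | -42 2.1 2.5 | -39 2.0 2.6 | -36 1.8 2.7 | -33 1.7 2.8 | -30 1.5 2.9 | -27 1.4 2.9 | -24 1.2 3.0 | -21 1.1 3.1 | -18 0.9 3.1 | -15 0.8 3.2 | -12 0.6 3.2 | -9 0.4 3.2 | -6 0.3 3.2 | -3 0.1 3.2 | 0 -0.1 3.2 | 3 -0.3 3.2 | 6 -0.4 3.2 | 9 -0.6 3.2 | 12 -0.8 3.2 | 15 -0.9 3.1 | 18 -1.1 3.1 | 21 -1.2 3.0 | 24 -1.4 2.9 | 27 -1.5 2.9 | 30 -1.7 2.8 | 33 -1.8 2.7 | 36 -2.0 2.6 | 39 -2.1 2.5 | 42 -2.2 2.4 | 45 -2.4 2.2 | 48 -2.5 2.1 | 51 -2.6 2.0 | 54 -2.7 1.8 | 57 -2.8 1.7 |
```

```bash
python3 -m handwheel '[{"dp":[0.0032,0.0001,0],"delta_rot":[0,0,0],"jaw":255},{"dp":[0.0032,0.0003,0],"delta_rot":[0,0,0],"jaw":255},{"dp":[0.0032,0.0004,0],"delta_rot":[0,0,0],"jaw":255},{"dp":[0.0032,0.0006,0],"delta_rot":[0,0,0],"jaw":255},{"dp":[0.0032,0.0008,0],"delta_rot":[0,0,0],"jaw":255},{"dp":[0.0031,0.0009,0],"delta_rot":[0,0,0],"jaw":255},{"dp":[0.0031,0.0011,0],"delta_rot":[0,0,0],"jaw":255},{"dp":[0.003,0.0012,0],"delta_rot":[0,0,0],"jaw":255},{"dp":[0.0029,0.0014,0],"delta_rot":[0,0,0],"jaw":255},{"dp":[0.0029,0.0015,0],"delta_rot":[0,0,0],"jaw":255}]'
python3 -m handwheel '[{"dp":[0.0028,0.0017,0],"delta_rot":[0,0,0],"jaw":255},{"dp":[0.0027,0.0018,0],"delta_rot":[0,0,0],"jaw":255},{"dp":[0.0026,0.002,0],"delta_rot":[0,0,0],"jaw":255},{"dp":[0.0025,0.0021,0],"delta_rot":[0,0,0],"jaw":255},{"dp":[0.0024,0.0022,0],"delta_rot":[0,0,0],"jaw":255},{"dp":[0.0022,0.0024,0],"delta_rot":[0,0,0],"jaw":255},{"dp":[0.0021,0.0025,0],"delta_rot":[0,0,0],"jaw":255},{"dp":[0.002,0.0026,0],"delta_rot":[0,0,0],"jaw":255},{"dp":[0.0018,0.0027,0],"delta_rot":[0,0,0],"jaw":255},{"dp":[0.0017,0.0028,0],"delta_rot":[0,0,0],"jaw":255}]'
```

```text
t: 13.45
tool_pos: [553.2, -169.7, 76.1]
orientation: [179.9, 0.1, -0.1]
wrist_force: [-2.0, -3.0, 6.6]
finger_gap: 0.206
t: 14.45
tool_pos: [577.6, -146.1, 76.1]
orientation: [179.9, -0.1, -0.1]
wrist_force: [2.0, -3.9, 5.2]
finger_gap: 0.207
```

```bash
python3 -m handwheel '[{"dp":[0.0015,0.0029,0],"delta_rot":[0,0,0],"jaw":255},{"dp":[0.0014,0.0029,0],"delta_rot":[0,0,0],"jaw":255},{"dp":[0.0012,0.003,0],"delta_rot":[0,0,0],"jaw":255},{"dp":[0.0011,0.0031,0],"delta_rot":[0,0,0],"jaw":255},{"dp":[0.0009,0.0031,0],"delta_rot":[0,0,0],"jaw":255},{"dp":[0.0008,0.0032,0],"delta_rot":[0,0,0],"jaw":255},{"dp":[0.0006,0.0032,0],"delta_rot":[0,0,0],"jaw":255},{"dp":[0.0004,0.0032,0],"delta_rot":[0,0,0],"jaw":255},{"dp":[0.0003,0.0032,0],"delta_rot":[0,0,0],"jaw":255},{"dp":[0.0001,0.0032,0],"delta_rot":[0,0,0],"jaw":255}]'
python3 -m handwheel '[{"dp":[-0.0001,0.0032,0],"delta_rot":[0,0,0],"jaw":255},{"dp":[-0.0003,0.0032,0],"delta_rot":[0,0,0],"jaw":255},{"dp":[-0.0004,0.0032,0],"delta_rot":[0,0,0],"jaw":255},{"dp":[-0.0006,0.0032,0],"delta_rot":[0,0,0],"jaw":255},{"dp":[-0.0008,0.0032,0],"delta_rot":[0,0,0],"jaw":255},{"dp":[-0.0009,0.0031,0],"delta_rot":[0,0,0],"jaw":255},{"dp":[-0.0011,0.0031,0],"delta_rot":[0,0,0],"jaw":255}]'
cat > fl.py <<'E'
import sys
from h import *
C=np.array([523,-115.3])
s=sense();q=s['tool_pos'][:2]-C;th=np.arctan2(q[1],q[0]);F=s['wrist_force'][:2]
print('th %.1f r %.1f  Ft %.2f Fr %.2f'%(np.degrees(th),np.hypot(*q),F@[-np.sin(th),np.cos(th)],F@[np.cos(th),np.sin(th)]),s['tool_pos'].round(1))
E
python3 fl.py
```

```text
t: 15.45
tool_pos: [586.2, -114.1, 76.1]
orientation: [180.0, -0.1, -0.0]
wrist_force: [0.7, -4.1, 5.9]
finger_gap: 0.208
t: 16.15
tool_pos: [581.8, -91.7, 76.1]
orientation: [180.0, -0.1, -0.0]
wrist_force: [0.7, -2.7, 6.5]
finger_gap: 0.207
th 21.9 r 63.4  Ft -2.78 Fr -0.40 [581.8 -91.7  76.1]
```

```bash
python3 -m handwheel '[{"dp":[-0.0006,0.0015,0],"delta_rot":[0,0,0],"jaw":255}]'>/dev/null; python3 fl.py
python3 -m handwheel '[{"dp":[-0.0006,0.0015,0],"delta_rot":[0,0,0],"jaw":255}]'>/dev/null; python3 fl.py
python3 -m handwheel '[{"dp":[-0.0007,0.0015,0],"delta_rot":[0,0,0],"jaw":255}]'>/dev/null; python3 fl.py
python3 -m handwheel '[{"dp":[-0.0007,0.0015,0],"delta_rot":[0,0,0],"jaw":255}]'>/dev/null; python3 fl.py
python3 -m handwheel '[{"dp":[-0.0007,0.0014,0],"delta_rot":[0,0,0],"jaw":255}]'>/dev/null; python3 fl.py
python3 -m handwheel '[{"dp":[-0.0008,0.0014,0],"delta_rot":[0,0,0],"jaw":255}]'>/dev/null; python3 fl.py
python3 -m handwheel '[{"dp":[-0.0008,0.0014,0],"delta_rot":[0,0,0],"jaw":255}]'>/dev/null; python3 fl.py
python3 -m handwheel '[{"dp":[-0.0009,0.0014,0],"delta_rot":[0,0,0],"jaw":255}]'>/dev/null; python3 fl.py
python3 -m handwheel '[{"dp":[-0.0009,0.0013,0],"delta_rot":[0,0,0],"jaw":255}]'>/dev/null; python3 fl.py
python3 -m handwheel '[{"dp":[-0.0009,0.0013,0],"delta_rot":[0,0,0],"jaw":255}]'>/dev/null; python3 fl.py
python3 -m handwheel '[{"dp":[-0.001,0.0013,0],"delta_rot":[0,0,0],"jaw":255}]'>/dev/null; python3 fl.py
python3 -m handwheel '[{"dp":[-0.001,0.0013,0],"delta_rot":[0,0,0],"jaw":255}]'>/dev/null; python3 fl.py
```

```text
th 23.7 r 63.3  Ft -3.58 Fr -0.43 [581.  -89.9  76.1]
th 24.9 r 63.3  Ft -2.67 Fr -1.31 [580.4 -88.6  76.1]
th 26.3 r 63.4  Ft -3.65 Fr 0.33 [579.8 -87.2  76.1]
th 27.8 r 63.4  Ft -3.80 Fr -0.74 [579.  -85.8  76.1]
th 29.2 r 63.3  Ft -3.19 Fr -0.50 [578.3 -84.4  76.1]
th 30.7 r 63.4  Ft -3.87 Fr -0.98 [577.5 -83.   76.1]
th 32.0 r 63.4  Ft -3.94 Fr -0.88 [576.7 -81.7  76.1]
th 32.7 r 63.3  Ft -5.99 Fr -0.31 [576.3 -81.1  76.1]
th 33.4 r 63.3  Ft -7.62 Fr -0.69 [575.9 -80.5  76.2]
th 34.4 r 63.3  Ft -8.61 Fr -0.44 [575.2 -79.6  76.2]
th 35.7 r 63.3  Ft -9.05 Fr -0.61 [574.4 -78.4  76.2]
th 37.0 r 63.3  Ft -8.26 Fr -1.22 [573.5 -77.2  76.2]
```

The flank starts at about 32° and Ft peaks at −9 N. I continue in finer steps over the crest.

```bash
python3 -m handwheel '[{"dp":[-0.0005,0.0006,0],"delta_rot":[0,0,0],"jaw":255},{"dp":[-0.0005,0.0006,0],"delta_rot":[0,0,0],"jaw":255}]'>/dev/null; python3 fl.py
python3 -m handwheel '[{"dp":[-0.0005,0.0006,0],"delta_rot":[0,0,0],"jaw":255},{"dp":[-0.0005,0.0006,0],"delta_rot":[0,0,0],"jaw":255}]'>/dev/null; python3 fl.py
python3 -m handwheel '[{"dp":[-0.0005,0.0006,0],"delta_rot":[0,0,0],"jaw":255}]'>/dev/null; python3 fl.py
python3 -m handwheel '[{"dp":[-0.0005,0.0006,0],"delta_rot":[0,0,0],"jaw":255}]'>/dev/null; python3 fl.py
python3 -m handwheel '[{"dp":[-0.0005,0.0006,0],"delta_rot":[0,0,0],"jaw":255}]'>/dev/null; python3 fl.py
python3 -m handwheel '[{"dp":[-0.0005,0.0006,0],"delta_rot":[0,0,0],"jaw":255}]'>/dev/null; python3 fl.py
python3 -m handwheel '[{"dp":[-0.0006,0.0006,0],"delta_rot":[0,0,0],"jaw":255}]'>/dev/null; python3 fl.py
python3 -m handwheel '[{"dp":[-0.0006,0.0006,0],"delta_rot":[0,0,0],"jaw":255}]'>/dev/null; python3 fl.py
```

```text
th 38.3 r 63.3  Ft -7.30 Fr -0.73 [572.7 -76.1  76.2]
th 39.8 r 63.3  Ft -6.42 Fr -0.90 [571.6 -74.8  76.2]
th 40.7 r 63.3  Ft -6.82 Fr -1.04 [571.  -74.   76.2]
th 41.4 r 63.3  Ft -8.21 Fr -1.33 [570.5 -73.5  76.2]
th 42.3 r 63.3  Ft -7.56 Fr -2.64 [569.9 -72.7  76.2]
th 43.2 r 63.3  Ft -6.71 Fr -3.38 [569.2 -72.   76.2]
th 44.1 r 63.3  Ft -6.71 Fr -1.78 [568.5 -71.2  76.1]
th 45.2 r 63.3  Ft -4.97 Fr -2.17 [567.6 -70.4  76.1]
```

```bash
python3 -m handwheel '[{"dp":[-0.0006,0.0006,0],"delta_rot":[0,0,0],"jaw":255}]'>/dev/null; python3 fl.py
python3 -m handwheel '[{"dp":[-0.0006,0.0006,0],"delta_rot":[0,0,0],"jaw":255}]'>/dev/null; python3 fl.py
python3 -m handwheel '[{"dp":[-0.0006,0.0005,0],"delta_rot":[0,0,0],"jaw":255}]'>/dev/null; python3 fl.py
python3 -m handwheel '[{"dp":[-0.0006,0.0005,0],"delta_rot":[0,0,0],"jaw":255}]'>/dev/null; python3 fl.py
python3 -m handwheel '[{"dp":[-0.0006,0.0005,0],"delta_rot":[0,0,0],"jaw":255}]'>/dev/null; python3 fl.py
python3 -m handwheel '[{"dp":[-0.0006,0.0005,0],"delta_rot":[0,0,0],"jaw":255}]'>/dev/null; python3 fl.py
python3 -m handwheel '[{"dp":[-0.0006,0.0005,0],"delta_rot":[0,0,0],"jaw":255}]'>/dev/null; python3 fl.py
python3 -m handwheel '[{"dp":[-0.0006,0.0005,0],"delta_rot":[0,0,0],"jaw":255}]'>/dev/null; python3 fl.py
```

```text
th 46.1 r 63.3  Ft -4.56 Fr -2.05 [566.9 -69.6  76.1]
th 47.2 r 63.3  Ft -4.34 Fr -2.82 [566.  -68.8  76.1]
th 48.2 r 63.3  Ft -3.80 Fr -1.93 [565.2 -68.1  76.1]
th 49.0 r 63.2  Ft -3.35 Fr -2.59 [564.4 -67.5  76.1]
th 50.0 r 63.3  Ft -3.36 Fr -2.84 [563.7 -66.9  76.1]
th 50.9 r 63.3  Ft -2.34 Fr -1.28 [562.9 -66.2  76. ]
th 51.7 r 63.3  Ft -3.08 Fr -2.38 [562.2 -65.6  76. ]
th 52.6 r 63.3  Ft -3.13 Fr -2.71 [561.4 -65.   76. ]
```

Ft falls off gradually past about 45°, so the far edge is unclear. I'll go beyond the bump and feel it again in reverse for a symmetric bracket.

```bash
python3 -m handwheel '[{"dp":[-0.0013,0.001,0],"delta_rot":[0,0,0],"jaw":255},{"dp":[-0.0013,0.0009,0],"delta_rot":[0,0,0],"jaw":255},{"dp":[-0.0014,0.0009,0],"delta_rot":[0,0,0],"jaw":255},{"dp":[-0.0014,0.0008,0],"delta_rot":[0,0,0],"jaw":255},{"dp":[-0.0014,0.0008,0],"delta_rot":[0,0,0],"jaw":255},{"dp":[-0.0014,0.0008,0],"delta_rot":[0,0,0],"jaw":255}]'>/dev/null; python3 fl.py
python3 -m handwheel '[{"dp":[0.0014,-0.0008,0],"delta_rot":[0,0,0],"jaw":255},{"dp":[0.0014,-0.0008,0],"delta_rot":[0,0,0],"jaw":255}]'>/dev/null; python3 fl.py
python3 -m handwheel '[{"dp":[0.0014,-0.0008,0],"delta_rot":[0,0,0],"jaw":255}]'>/dev/null; python3 fl.py
python3 -m handwheel '[{"dp":[0.0014,-0.0008,0],"delta_rot":[0,0,0],"jaw":255}]'>/dev/null; python3 fl.py
python3 -m handwheel '[{"dp":[0.0014,-0.0009,0],"delta_rot":[0,0,0],"jaw":255}]'>/dev/null; python3 fl.py
python3 -m handwheel '[{"dp":[0.0013,-0.0009,0],"delta_rot":[0,0,0],"jaw":255}]'>/dev/null; python3 fl.py
python3 -m handwheel '[{"dp":[0.0013,-0.0009,0],"delta_rot":[0,0,0],"jaw":255}]'>/dev/null; python3 fl.py
python3 -m handwheel '[{"dp":[0.0013,-0.001,0],"delta_rot":[0,0,0],"jaw":255}]'>/dev/null; python3 fl.py
python3 -m handwheel '[{"dp":[0.0012,-0.001,0],"delta_rot":[0,0,0],"jaw":255}]'>/dev/null; python3 fl.py
```

```text
th 60.8 r 63.2  Ft -3.19 Fr -3.31 [553.8 -60.1  76. ]
th 60.6 r 63.2  Ft 2.46 Fr -2.39 [554.  -60.2  75.8]
th 59.5 r 63.2  Ft 3.81 Fr -1.66 [555.1 -60.8  75.9]
th 58.1 r 63.3  Ft 2.38 Fr -3.14 [556.5 -61.6  75.9]
th 56.6 r 63.3  Ft 4.05 Fr -2.64 [557.8 -62.5  75.8]
th 55.2 r 63.3  Ft 2.34 Fr -2.35 [559.2 -63.3  75.9]
th 53.8 r 63.3  Ft 3.26 Fr -2.78 [560.4 -64.2  75.8]
th 53.0 r 63.4  Ft 5.91 Fr -3.00 [561.1 -64.7  75.8]
th 52.4 r 63.4  Ft 7.14 Fr -1.75 [561.7 -65.1  75.8]
```

The flanks begin at 32.2° going forward and 53.6° in reverse, so the crest should be at about 43°. I continue in reverse to it.

```bash
python3 -m handwheel '[{"dp":[0.0012,-0.001,0],"delta_rot":[0,0,0],"jaw":255}]'>/dev/null; python3 fl.py
python3 -m handwheel '[{"dp":[0.0012,-0.001,0],"delta_rot":[0,0,0],"jaw":255}]'>/dev/null; python3 fl.py
python3 -m handwheel '[{"dp":[0.0012,-0.0011,0],"delta_rot":[0,0,0],"jaw":255}]'>/dev/null; python3 fl.py
python3 -m handwheel '[{"dp":[0.0006,-0.0005,0],"delta_rot":[0,0,0],"jaw":255},{"dp":[0.0006,-0.0005,0],"delta_rot":[0,0,0],"jaw":255}]'>/dev/null; python3 fl.py
python3 -m handwheel '[{"dp":[0.0006,-0.0005,0],"delta_rot":[0,0,0],"jaw":255}]'>/dev/null; python3 fl.py
python3 -m handwheel '[{"dp":[0.0006,-0.0006,0],"delta_rot":[0,0,0],"jaw":255}]'>/dev/null; python3 fl.py
python3 -m handwheel '[{"dp":[0.0006,-0.0006,0],"delta_rot":[0,0,0],"jaw":255}]'>/dev/null; python3 fl.py
python3 -m handwheel '[{"dp":[0.0005,-0.0005,0],"delta_rot":[0,0,0],"jaw":255}]'>/dev/null; python3 fl.py
python3 -m handwheel '[{"dp":[0.0005,-0.0005,0],"delta_rot":[0,0,0],"jaw":255}]'>/dev/null; python3 fl.py
```

```text
th 51.5 r 63.3  Ft 8.32 Fr -1.99 [562.5 -65.8  75.7]
th 50.3 r 63.4  Ft 7.15 Fr -3.08 [563.5 -66.5  75.8]
th 49.0 r 63.4  Ft 7.48 Fr -3.05 [564.6 -67.4  75.7]
th 47.7 r 63.4  Ft 8.43 Fr -3.03 [565.6 -68.4  75.7]
th 47.0 r 63.4  Ft 8.60 Fr -3.53 [566.2 -68.9  75.7]
th 46.3 r 63.4  Ft 8.29 Fr -2.28 [566.8 -69.5  75.7]
th 45.5 r 63.4  Ft 8.73 Fr -3.27 [567.5 -70.1  75.7]
th 44.7 r 63.5  Ft 8.55 Fr -2.91 [568.1 -70.7  75.7]
th 44.2 r 63.5  Ft 6.40 Fr -3.56 [568.5 -71.   75.7]
```

```bash
python3 -m handwheel '[{"dp":[0.0005,-0.0005,0],"delta_rot":[0,0,0],"jaw":255}]'>/dev/null; python3 fl.py
python3 -m handwheel '[{"dp":[0.0003,-0.0003,0],"delta_rot":[0,0,0],"jaw":255}]'>/dev/null; python3 fl.py
python3 -m handwheel '[{"dp":[-0.0006,0.0006,0],"delta_rot":[0,0,0],"jaw":255},{"dp":[-0.0006,0.0006,0],"delta_rot":[0,0,0],"jaw":255}]'>/dev/null; python3 fl.py
python3 -m handwheel '[{"dp":[0,0,0],"delta_rot":[0,0,0],"jaw":255},{"dp":[0,0,0],"delta_rot":[0,0,0],"jaw":255}]'>/dev/null; python3 fl.py
```

```text
th 43.4 r 63.5  Ft 6.60 Fr -3.97 [569.1 -71.7  75.7]
th 43.0 r 63.4  Ft 7.84 Fr -3.04 [569.4 -72.   75.7]
th 43.0 r 63.4  Ft 2.74 Fr -3.41 [569.4 -72.   75.8]
th 42.9 r 63.4  Ft 3.81 Fr -3.73 [569.4 -72.1  75.8]
```

```bash
python3 -m handwheel '[{"dp":[-0.0008,0,0],"delta_rot":[0,0,0],"jaw":255},{"dp":[-0.0008,0,0],"delta_rot":[0,0,0],"jaw":255},{"dp":[0,0,0],"delta_rot":[0,0,0],"jaw":255}]'>/dev/null; python3 fl.py
python3 -m handwheel '[{"dp":[0,0,0],"delta_rot":[0,0,0],"jaw":100},{"dp":[0,0,0],"delta_rot":[0,0,0],"jaw":100},{"dp":[0,0,0],"delta_rot":[0,0,0],"jaw":100},{"dp":[0,0,0],"delta_rot":[0,0,0],"jaw":100},{"dp":[0,0,0],"delta_rot":[0,0,0],"jaw":100},{"dp":[0,0,0],"delta_rot":[0,0,0],"jaw":100}]'; python3 fl.py
python3 -m handwheel '[{"dp":[0,0,0.015],"delta_rot":[0,0,0],"jaw":100},{"dp":[0,0,0.015],"delta_rot":[0,0,0],"jaw":100},{"dp":[0,0,0.02],"delta_rot":[0,0,0],"jaw":100},{"dp":[0,0,0.02],"delta_rot":[0,0,0],"jaw":100},{"dp":[-0.02,0,0.02],"delta_rot":[0,0,0],"jaw":100},{"dp":[-0.02,0,0.02],"delta_rot":[0,0,0],"jaw":100},{"dp":[-0.02,0.02,0],"delta_rot":[0,0,0],"jaw":100},{"dp":[0,0.02,0],"delta_rot":[0,0,0],"jaw":100},{"dp":[0,0,0],"delta_rot":[0,0,0],"jaw":100},{"dp":[0,0,0],"delta_rot":[0,0,0],"jaw":100}]'
python3 - <<'E'
from h import *
s=sense()
a,d=capture("wrist");cv2.imwrite("pics/w7.png",a);np.savez("w7",p=s['tool_pos'],o=s['orientation'],a=a)
E
```

```text
th 43.0 r 63.3  Ft 1.68 Fr -1.66 [569.3 -72.1  75.9]
t: 23.15
tool_pos: [570.7, -74.1, 75.6]
orientation: [-180.0, 0.0, -0.0]
wrist_force: [0.5, 0.2, 0.4]
finger_gap: 0.607
th 40.8 r 63.0  Ft -0.19 Fr 0.51 [570.7 -74.1  75.6]
t: 24.15
tool_pos: [511.1, -34.4, 185.8]
orientation: [180.0, -0.0, 0.0]
wrist_force: [-0.1, 0.1, 0.1]
finger_gap: 0.609
```

View pics/w7.png

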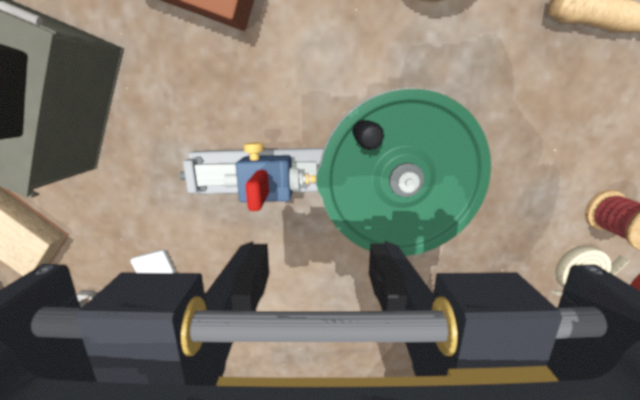

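The gripper is clear. The tip touches the rim near (318,180) and the handle is at (369,134). Next, the rim profile around the tip.

Run:
```python
from h import *
z=np.load("w7.npz");a=z['a'];f=lambda uv,h:wray(uv,h,z['p'],z['o'])
m,_=blobs(a[:270],(70,80,30),(95,255,255),2000)
m=cv2.morphologyEx(m,cv2.MORPH_CLOSE,np.ones((5,5)))
x,R,an,dr=wheelfit(m,lambda u:f(u,56));print(x,R)
for t in range(40,150,5):
    k=(an>=t)&(an<t+5)
    if k.any(): print(t+2.5,dr[k].mean().round(1),end='; ')
k=(an>55)&(an<130)&(dr>1);print("\nbulge",an[k].min(),an[k].max(),(an[k]*dr[k]).sum()/dr[k].sum())
t=f([[318,180]],45)[0];print("tip",t,np.degrees(np.arctan2(*(t[:2]-x)[::-1])))
nut=f([[408,181]],69)[0,:2]
g=f([[257.5,206],[256,185]],102);print("nut",nut,"base handle",f([[369,135]],100))
rl=f([[188,153],[322,150],[188,192],[318,190]],18)[:,:2];print(rl)
for i in(0,2): print(np.degrees(np.arctan2(*(rl[i]-rl[i+1])[::-1])))
```

```text
[ 521.44875045 -115.03722049] 78.42869692863529
42.5 0.2; 47.5 0.2; 52.5 0.1; 57.5 -0.0; 62.5 0.1; 67.5 0.0; 72.5 0.1; 77.5 0.1; 82.5 1.1; 87.5 2.8; 92.5 3.2; 97.5 2.3; 102.5 -0.0; 107.5 -0.2; 112.5 0.1; 117.5 0.3; 122.5 0.0; 127.5 0.1; 132.5 0.2; 137.5 -0.1; 142.5 -0.1; 147.5 -0.2; 
bulge 82.71134119228994 100.70489368254958 91.46996866772999
tip [517.37611551 -34.1707885   45.        ] 92.88312225065627
nut [ 522.77515618 -113.8882106 ] base handle [[566.32095103 -72.18615728 100.        ]]
[[539.25458847  99.88468732]
 [541.94011233 -38.25215372]
 [497.24389943 105.34407996]
 [499.36614952 -34.15162462]]
91.11374924452787
90.871615315856
```

The bulge centre is at 91.5° and the rail axis at 91.0°, under 1 mm apart along the rim, which matches the felt crest. I'm handing in.

```bash
python3 -c "
from h import *
s=sense();print(s['t'],s['wrist_force'],s['tool_pos']);print(hand_in())"
```

```text
24.2 [-1.12332477 -0.01994104  0.65754538] [511.12315722 -35.14884576 185.70528275]
the job is handed in; nothing more can be done
None
```

I handed the job in at t = 24.2 s, with the crest of the high spot at the pointer tip and the arm clear of everything. No verdict was reported.

- **Pointer:** I slid it in by the red grip until the spring was pressed in about 2 mm. The spring's movement in the wrist camera and the wrist force both put this at about 2.4 N on the plain rim. By the spring rate that gives about 6.5 N at the crest; I did not measure the force there.
- **Finding the crest:** I led the wheel round by its handle and felt both flanks, with the handle at 32.2° going forward and 53.6° in reverse. I left it at the midpoint, 43°, and took most of the load off the arm before letting go. The fall-off past the crest going forward was gradual and seemed to put it nearer 45°. I trusted the two flank edges instead, because that drop is blurred by arm lag.
- **Last checks:** After releasing, the wrist camera showed the bulge centred at 91.5° against a rail direction of about 91.0°, less than 1 mm apart along the rim (limit 7 mm). A rougher estimate of the tip position in that picture gave 92.9°, about 2 mm off and still inside the limit. The wrist force was near zero. The chalk, sanding block and red spool were never approached, but I did not re-measure their positions.

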